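# Lock a filter cartridge and raise it for inspection

## Robot

A 6-joint arm with a two-finger parallel gripper is mounted at the origin on a cart in front of the work surface, level with it; the furniture and walls round the work are solid. World frame = base frame: x ahead of the robot, y to its left, z up, the work surface at z = 0. Lengths are in m, angles in rad, forces in N, time in s.
With the tool pointing down it reaches from about 0.425 to 1.125 m from the base axis. Payload 14.9 kg.
Tool frame: the origin (TCP) lies midway between the tips of the shut fingers; the grasp point (between the pads) lies 19 mm behind it (r.grip_depth is the z of the grasp point in the tool frame, in m); z points along the fingers, y is the direction in which the jaws open and shut (so a half turn about z gives the same grasp; the last joint's range is limited). The gripper opens to 91 mm and grips with 3 to 60 N. Pads are 32 mm wide; open, the fingers measure 118 mm over their backs; the gripper's body (76 mm by 178 mm) begins 60 mm behind the grasp point.
Start: joints at [1.242, 0.379, 1.734, -0, 1.028, -0.033], TCP at [0.204, 0.67, 0.214] pointing down, gripper open.
Joint ranges: [-2.77, 2.77], [-0.74, 2.19], [0, 2.66], [-1.06, 4.2], [0.31, 2.87], [-3.08, 3.08]. Speed limits (rad/s): [1.89, 1.89, 2.39, 3.14, 3.14, 3.14].

## Interface

Orientations are given as a 3x3 rotation matrix whose columns are the frame's x, y, z axes.
In Python, from workcell import r, cams gives the robot as it stands.
- The arm moves only by the tool arm_command, never from a script. Its argument "series" is a list of rows, each a list of 7 numbers: the shift along the tool's x, y, z in cm, then the turn, a rotation vector about the tool's x, y, z in rad, then the opening, from 0 (shut) to 1 (fully open). In form: [[tx, ty, tz, wx, wy, wz, jaw], ...]. A call has 1 to 10 rows; each row shifts and turns the commanded pose from where the row before left it, along the tool's axes as they then stand; what a row does not reach is not made up. A row lasts 1/12 s, in which the tool goes at most 41.7 mm and 7.16 degrees, less where a joint would pass 70% of its speed; a pose out of reach is approached as far as the arm can. A call with a gripper value outside its range is refused whole. The fingers move at their own pace and stop on an object; "squeeze" is the grip in N (left out, the last holds). Time passes only in rows, so rows that do not move let the fingers close. It gives the time, the measured TCP pose, the force and the opening at its end, in the units of the state.
- r.get_state(): the state, without advancing time (a new reading comes with each control period).
- cams.grab_frame(name): name is "scene" or "top"; returns (picture, depth): 400x640x3 uint8, blue, green, red; 400x640 float32, m along the optical axis (not along the pixel's ray), 0 where there is no reading.
- cams.get_calibration(name): a dict with "camera_matrix" (3x3 intrinsics, pixels), "world_from_camera" (4x4, takes a point from camera to world coordinates). Camera axes: x right, y down, z forward; pixel columns grow to the right and rows downward; lengths in m; the calibration is good to about 2 mm. A picture is of the moment at which its call begins. get_calibration takes no time and is no camera call.
- r.finish_job(): hands the job in, once; it reports no verdict.
The state is a dict: "clock": time; "joints": joint angles; "qd": joint speeds; "joint_torque": joint torques, N m; "tcp_pos": TCP position; "eef_rot": TCP orientation; "ft_force": force on the tool from outside, world axes, zero at the start; "moment": the same for the moment, N m; "gripper_width": finger opening in m.
Only numpy, scipy, OpenCV 4.12 (cv2) and the standard library are available. Lean on these libraries where they do the work, as an engineer would, in place of code of your own. Each camera call takes 0.05 s, during which the arm holds its last target.

## Task

First turn the closing ring on the filter cartridge clockwise (seen from above) to its locked mark while the cartridge still sits in its dock, then draw the cartridge straight up out of the dock and tip it to about 45 degrees, in any direction, so that the screen in its foot can be inspected. Finish while still holding it there, at rest and in the air above the dock, with its foot at least 12 cm above the table and the ring still locked. Leave the small things lying around alone.

Things in the scene. Friction and masses are not known exactly. Their poses are not given: they have to be found in the camera images.
- dock: Fixed aluminium block 84 x 84 x 50 mm with two screwed-down ears along its own +x and -x sides (122 mm long in all). Origin at the centre of its underside, on the table; x and y along its sides, z up.
- socket_mouth (a point): Centre of the mouth of the dock's square socket, on the block's top, 50 mm above the table; axes as the dock. The socket is 38 x 38 mm and 40 mm deep, its floor 10 mm above the table.
- cartridge: Loose filter cartridge with its ring, 139.5 mm tall, 0.21 to 0.33 kg. From the foot up: 36 mm square shank, 53 mm long (1 mm play a side in the socket: it can twist about 0.06 rad), round steel housing 50 mm across, flange 62 mm across at 90 to 96 mm. Two small ribs on the flange rim, at its own +y and -y, are the locked marks. Origin at the foot, z along its axis, up in the dock.
- cartridge_center (a point): Point on the cartridge's axis, 70 mm above its foot (half-way up); axes as the cartridge.
- cartridge_foot (a point): Centre of the cartridge's underside, where its screen is; in the dock it stands on the socket floor, 40 mm below the mouth. Axes as the cartridge.
- lock_ring (a joint): Turn of the closing ring on top of the cartridge about its axis, rad; grows clockwise seen from above. 0 is fully open, 1.2 is locked (hard stop; the grip bar points at the two ribs). Starts at 0.1 to 0.5. Light friction of 0.06 N m; stays where it is left. The ring is captive: the cartridge can be lifted by it.
- ring_bar (a point): Centre of the grip bar across the grey closing ring: 14 mm thick (its own x), 58 mm long (its own y), 30 mm high (15 mm above and below this point). Turns with the ring, z up. The ring is 58 mm across, 13 mm high; its flat top lies 15 mm below this point, so fingertips must stay above that.
- bystander_vial: Bystander: capped glass vial, 24 mm across, 54 mm tall, standing on the table; origin at the centre of its underside.
- bystander_driver: Bystander: small black and blue valve module, 20 x 37 x 20 mm, lying on the table; origin at the centre of its underside.
- bystander_fitting: Bystander: tube fitting with a thread and a hexagon, 18 x 33 x 15 mm, lying on the table; origin at the centre of its underside.

How it is judged:
On the way, in this order (a step that is already met when the one before it is completed fails the run):
1. the ring is turned to its locked mark while the cartridge is still seated in the dock (value of joint lock_ring above 1.1 rad and z of cartridge_foot in the frame of socket_mouth below -0.035 m), for 0.2 s.
2. the locked cartridge is drawn straight up, its foot clear of the socket and still within 20 degrees of upright (value of joint lock_ring above 1.1 rad and z of cartridge_foot in the frame of socket_mouth above 0.005 m and angle between cartridge_center's own z axis and vertical below 0.35 rad), for 0.1 s.
At the end, for the whole second after the job is handed in: The fingers hold the cartridge at rest: ring within 0.1 rad of locked, axis 33 to 57 degrees from vertical, foot more than 120 mm above the table, centre within 150 mm of the dock's centre seen from above, no contact with the dock (value of joint lock_ring above 1.1 rad and height (world z) of cartridge_foot above 0.12 m and angle between cartridge_center's own z axis and vertical between 0.576 and 0.995 rad and horizontal distance between cartridge_center and socket_mouth below 0.15 m and contact force between the fingers and cartridge above 1 N and contact force between cartridge and dock below 0.1 N and linear speed of cartridge below 0.03 m/s and angular speed of cartridge below 0.2 rad/s); the arm keeps its last pose, push and grip.
It fails at once if bystander_vial is pushed more than 20 mm (distance of bystander_vial from where it was at the start of the episode above 0.02 m).
It fails at once if bystander_driver is pushed more than 20 mm (distance of bystander_driver from where it was at the start of the episode above 0.02 m).
It fails at once if bystander_fitting is pushed more than 20 mm (distance of bystander_fitting from where it was at the start of the episode above 0.02 m).
It also fails if it takes over 45 s, if anything falls off the work surface, if the arm or the gripper's body presses on something with over 40 N, if the wrist force passes 120 N, or if a joint passes its speed limit or range.

## Working session

There is one attempt and no reset: what is moved stays moved. The work goes in short steps, Python scripts to look and compute and a tool call to move; the robot and the scene stay as the last step left them, time stands still between calls to the robot, and variables do not carry over. Pictures are saved under pics/ and viewed, and the job is handed in when it is done.

Besides the shell and the picture viewer there is one more tool, called after "Request:" as name(argument=value, ...), one argument or row to a line, values as JSON. arm_command: Moves the arm, as the interface text tells. Its arguments: {"type":"object","properties":{"series":{"type":"array"},"squeeze":{"type":"number"}},"required":["series"]}

```bash
mkdir -p pics; ls; python3 - <<'E'
from workcell import r,cams
import cv2,numpy as np
np.set_printoptions(precision=4,suppress=True)
for n in ("scene","top"):
    p,d=cams.grab_frame(n); cv2.imwrite(f"pics/{n}0.png",p); np.savez(f"{n}0.npz",p=p,d=d)
    c=cams.get_calibration(n); print(n,c["camera_matrix"],c["world_from_camera"])
print(r.get_state(), r.grip_depth)
E
```

```text
pics
scene [[473.9737   0.     322.2592]
 [  0.     473.9737 200.2714]
 [  0.       0.       1.    ]] [[ 0.5971 -0.4027  0.6938 -0.1621]
 [-0.802  -0.3189  0.5051 -0.6745]
 [ 0.0178 -0.858  -0.5134  0.6082]
 [ 0.      0.      0.      1.    ]]
top [[397.4235   0.     317.4317]
 [  0.     397.4235 199.4106]
 [  0.       0.       1.    ]] [[-0.0219 -0.9865  0.1624  0.3632]
 [-0.9998  0.0218 -0.0021 -0.1461]
 [-0.0015 -0.1624 -0.9867  1.0345]
 [ 0.      0.      0.      1.    ]]
{'clock': 0.1, 'joints': array([ 1.2417,  0.3794,  1.7347, -0.    ,  1.0285, -0.0333]), 'qd': array([-0.0014, -0.0008, -0.0029, -0.0008, -0.0019, -0.0004]), 'joint_torque': array([ -0.0001, -76.5029, -43.5299,   0.0651,   0.0398,   0.0001]), 'tcp_pos': array([0.2039, 0.6693, 0.2134]), 'eef_rot': array([[-0.9566,  0.2915, -0.0003],
       [ 0.2915,  0.9566, -0.0009],
       [ 0.    , -0.001 , -1.    ]]), 'ft_force': array([ 1.4742, -0.1728,  0.1858]), 'moment': array([-0.0482,  0.0059,  0.0624]), 'gripper_width': 0.0915276733444211} -0.0188
```

View pics/scene0.png

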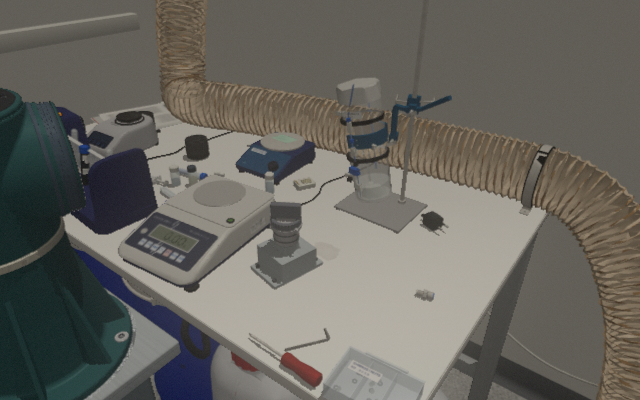

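View pics/top0.png

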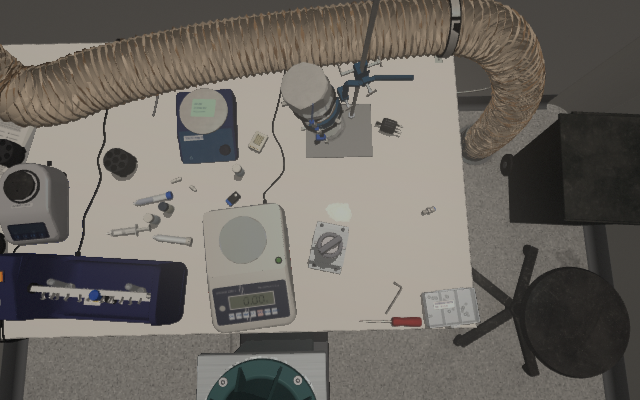

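The top view shows the dock and cartridge at about (328,247), and the scene view shows them at about (287,240). Next to them are a balance on the left (250,265 in top), a condenser stand, and small items. I'll zoom in.

```bash
python3 - <<'E'
import cv2,numpy as np
a=np.load("top0.npz")["p"][205:290,285:370]; b=np.load("scene0.npz")["p"][190:290,235:335]
a=cv2.resize(a,(400,400),interpolation=cv2.INTER_CUBIC);b=cv2.resize(b,(400,400),interpolation=cv2.INTER_CUBIC)
cv2.imwrite("pics/zoom0.png",np.hstack([a,b]))
E
cat > h.py <<'E'
import numpy as np
from workcell import cams
np.set_printoptions(precision=4,suppress=True)
def cloud(n,d):
    c=cams.get_calibration(n);K=c["camera_matrix"];T=c["world_from_camera"]
    v,u=np.mgrid[0:400,0:640]
    P=np.stack([(u-K[0,2])/K[0,0]*d,(v-K[1,2])/K[1,1]*d,d],-1)
    return P@T[:3,:3].T+T[:3,3]
def ray(n,uv,z):
    c=cams.get_calibration(n);K=c["camera_matrix"];T=c["world_from_camera"]
    uv=np.atleast_2d(uv).astype(float)
    w=np.c_[(uv-K[:2,2])/K[[0,1],[0,1]],np.ones(len(uv))]@T[:3,:3].T
    return T[:3,3]+w*((z-T[2,3])/w[:,2])[:,None]
E
python3 - <<'E'
from h import *
import cv2
for n,(u0,u1,v0,v1) in (("top",(300,360,215,280)),("scene",(245,330,195,290))):
    z=np.load(n+"0.npz");W=cloud(n,z["d"]);S=W[v0:v1,u0:u1].reshape(-1,3)
    h=np.histogram(S[:,2],bins=np.arange(-.01,.22,.005));print(n);print(np.c_[h[1][:-1],h[0]].T)
    for lo,hi in((.045,.055),(.1,.112),(.112,.135),(.135,.16)):
        s=S[(S[:,2]>lo)&(S[:,2]<hi)]
        if len(s)>5: print(lo,len(s),s.mean(0),cv2.minAreaRect(s[:,:2].astype(np.float32)))
E
```

```text
top
[[  -0.01    -0.005    0.       0.005    0.01     0.015    0.02     0.025
     0.03     0.035    0.04     0.045    0.05     0.055    0.06     0.065
     0.07     0.075    0.08     0.085    0.09     0.095    0.1      0.105
     0.11     0.115    0.12     0.125    0.13     0.135    0.14     0.145
     0.15     0.155    0.16     0.165    0.17     0.175    0.18     0.185
     0.19     0.195    0.2      0.205    0.21 ]
 [   9.    1344.     970.     311.      76.       5.       0.       0.
     0.       0.       6.     360.     228.       1.       0.       0.
     0.       0.       0.       0.       0.       1.      24.      56.
    53.     227.      48.       1.       0.       1.       3.     132.
    29.       0.       0.       0.       0.       0.       0.       0.
     0.       0.       0.       0.       0.   ]]
0.045 588 [ 0.4054 -0.1715  0.0496] ((0.4084354043006897, -0.1735394150018692), (0.08394227176904678, 0.08401035517454147), 77.54139709472656)
0.1 83 [ 0.4051 -0.1717  0.1062] ((0.40727514028549194, -0.17242653667926788), (0.060541678220033646, 0.05806863307952881), 35.8296
[... 1009 characters left out ...]
31.
     0.       0.       0.       0.       0.       0.       0.       0.
     0.       0.       0.       0.       0.   ]]
0.045 910 [ 0.4026 -0.1667  0.0484] ((0.4186391830444336, -0.13417594134807587), (0.16919179260730743, 0.08716342598199844), 76.48058319091797)
0.1 192 [ 0.3917 -0.1886  0.1057] ((0.39607298374176025, -0.18178234994411469), (0.03388765826821327, 0.0591384619474411), 30.337753295898438)
0.112 473 [ 0.3998 -0.1797  0.1206] ((0.3983301520347595, -0.18213553726673126), (0.03657948970794678, 0.059128258377313614), 40.396305084228516)
0.135 271 [ 0.4055 -0.1761  0.1433] ((0.40799248218536377, -0.173791766166687), (0.01715916581451893, 0.056898489594459534), 33.86865997314453)
```

View pics/zoom0.png

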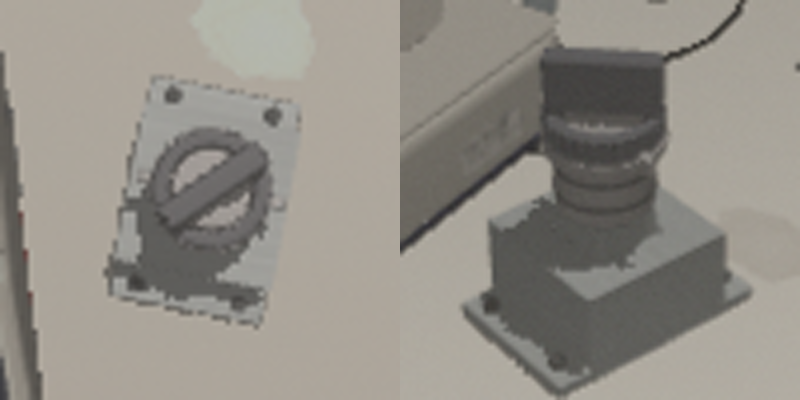

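The zoom shows the bar (left panel, about (215,185)) running lower-left to upper-right. Both views agree on its centre, about (0.408,-0.1735), with its top at z≈0.148 and its length at about -58° world. The dock sides lie at -12.5°, so locking takes about 45° clockwise. Next I'll check obstacles on the way.

```bash
python3 - <<'E'
from h import *
P=[]
for n in("top","scene"):
    z=np.load(n+"0.npz");W=cloud(n,z["d"])[z["d"]>0].reshape(-1,3);P.append(W)
P=np.vstack(P)
print("rows x, cols y .9..-.5, max z cm")
ys=np.arange(.9,-.55,-.1);print((ys*100).round())
for x in np.arange(-.1,1.,.1):
    print(round(x*100),[int(100*max([0,*P[(abs(P[:,0]-x)<.05)&(abs(P[:,1]-y)<.05)][:,2]])) for y in ys])
# refine bar from both views at top, ray of bar mask
for n in("top","scene"):
    z=np.load(n+"0.npz");W=cloud(n,z["d"]).reshape(-1,3)
    s=W[(W[:,2]>.14)&(np.hypot(W[:,0]-.408,W[:,1]+.173)<.05)]
    c=s.mean(0);e=np.linalg.eigh(np.cov((s-c)[:,:2].T))[1][:,1];print(n,c,np.degrees(np.arctan2(e[1],e[0])),len(s))
    s=W[(W[:,2]>.044)&(W[:,2]<.056)&(np.hypot(W[:,0]-.408,W[:,1]+.173)<.065)]
    import cv2;print(cv2.minAreaRect(s[:,:2].astype(np.float32)))
E
```

```text
rows x, cols y .9..-.5, max z cm
[ 90.  80.  70.  60.  50.  40.  30.  20.  10.   0. -10. -20. -30. -40.
 -50.]
-10 [0, 0, 0, 0, 0, 0, 0, 0, 0, 0, 13, 0, 0, 0, 0]
0 [0, 0, 0, 0, 0, 0, 0, 0, 1, 41, 41, 0, 0, 0, 0]
10 [0, 0, 0, 0, 0, 0, 0, 0, 8, 41, 41, 0, 0, 0, 0]
20 [0, 0, 0, 1, 4, 4, 4, 16, 5, 5, 4, 0, 2, 3, 3]
30 [0, 0, 0, 14, 17, 16, 16, 17, 8, 7, 7, 1, 0, 3, 3]
40 [0, 0, 2, 16, 17, 4, 4, 17, 9, 9, 14, 15, 0, 0, 0]
50 [0, 5, 5, 10, 9, 1, 5, 5, 9, 9, 7, 5, 0, 1, 1]
60 [0, 0, 5, 10, 10, 5, 5, 3, 5, 5, 1, 1, 1, 0, 0]
70 [0, 0, 10, 39, 13, 8, 5, 8, 8, 1, 30, 30, 31, 3, 0]
80 [0, 0, 35, 39, 39, 15, 15, 14, 12, 10, 30, 49, 28, 0, 0]
90 [0, 0, 0, 36, 38, 15, 15, 15, 15, 15, 15, 15, 15, 15, 15]
top [ 0.408  -0.1732  0.1486] 122.69109909316836 164
((0.4084354043006897, -0.1735394150018692), (0.08394227176904678, 0.08401035517454147), 77.54139709472656)
scene [ 0.4062 -0.1758  0.1453] 122.96144464044337 201
((0.40921613574028015, -0.17395438253879547), (0.0863962471485138, 0.08673694729804993), 77.68794250488281)
```

```bash
cat >> h.py <<'E'
from workcell import r
def to(p,R=None):
    s=r.get_state();R=s["eef_rot"] if R is None else R
    d=R.T@(np.array(p)-s["tcp_pos"])*100;return d
E
python3 - <<'E'
from h import *
print(to([.45,.30,.31]))
s=r.get_state();R=s["eef_rot"]
print(R.T@np.array([.408-.45,-.174-.30,-.08])*100)
E
```

```text
[-34.3016 -28.161   -9.6374]
[ -9.7976 -46.5582   8.046 ]
```

Request:
arm_command(
  series=[
    [-2.8,-2.3,-1.4,0,0,0,1],
    [-2.8,-2.3,-1.4,0,0,0,1],
    [-2.8,-2.3,-1.4,0,0,0,1],
    [-2.8,-2.3,-1.4,0,0,0,1],
    [-2.8,-2.3,-1.4,0,0,0,1],
    [-2.8,-2.3,-1.3,0,0,0,1],
    [-2.8,-2.3,-1.3,0,0,0,1],
    [-2.8,-2.3,0,0,0,0,1],
    [-2.8,-2.3,0,0,0,0,1],
    [-2.8,-2.3,0,0,0,0,1],
  ],
)

```text
clock: 0.93
tcp_pos: [0.4054, 0.3663, 0.3101]
eef_rot: [[-0.957, 0.291, 0.0], [0.291, 0.957, 0.0], [-0.0, 0.0, -1.0]]
ft_force: [1.4, 0.6, -0.3]
gripper_width: 0.091
```

```bash
python3 - <<'E'
from h import *
s=r.get_state();print(s["clock"],s["joints"],s["tcp_pos"],s["eef_rot"]); print(to([.408,-.173,.25]))
E
```

```text
0.9333 [ 0.6921  0.0262  1.9755  0.      1.1395 -0.583 ] [0.4054 0.3663 0.3101] [[-0.9566  0.2913  0.0003]
 [ 0.2913  0.9566  0.0002]
 [-0.0002  0.0003 -1.    ]]
[-15.9588 -51.5209   5.9968]
```

```bash
python3 - <<'E'
from h import *
print(to([.46,.05,.28]))
E
```

```text
[-14.4369 -28.6725   3.0031]
```

Request:
arm_command(
  series=[
    [-1.6,-3.2,0.3,0,0,0,1],
    [-1.6,-3.2,0.3,0,0,0,1],
    [-1.6,-3.2,0.3,0,0,0,1],
    [-1.6,-3.2,0.3,0,0,0,1],
    [-1.6,-3.2,0.3,0,0,0,1],
    [-1.6,-3.2,0.3,0,0,0,1],
    [-1.6,-3.2,0.3,0,0,0,1],
    [-1.6,-3.2,0.3,0,0,0,1],
    [-1.6,-3.1,0.6,0,0,0,1],
  ],
)

```text
clock: 1.68
tcp_pos: [0.4589, 0.0497, 0.2802]
eef_rot: [[-0.957, 0.291, 0.001], [0.291, 0.957, 0.0], [-0.001, 0.0, -1.0]]
ft_force: [1.8, 1.4, -1.1]
gripper_width: 0.0913
```

```bash
python3 - <<'E'
from h import *
s=r.get_state();R=s["eef_rot"];print(s["clock"],s["joints"],s["tcp_pos"]); y=np.degrees(np.arctan2(R[1,1],R[0,1]));print(y,np.radians(y-32.7)); 
from scipy.spatial.transform import Rotation as T
R2=R@T.from_rotvec([0,0,np.radians(y-32.7)]).as_matrix();print(R2, to([.408,-.1735,.20],R2))
E
```

```text
1.6833 [ 0.0574 -0.0996  2.1535 -0.      1.0868 -1.2177] [0.4589 0.0497 0.2802]
73.05920796082468 0.7044010624134972
[[-0.5402  0.8415  0.0009]
 [ 0.8415  0.5402  0.    ]
 [-0.0005  0.0007 -1.    ]] [-16.0278 -16.3476   8.0159]
```

Request:
arm_command(
  series=[
    [0,0,0,0,0,0.1175,1],
    [0,0,0,0,0,0.1175,1],
    [0,0,0,0,0,0.1175,1],
    [0,0,0,0,0,0.1175,1],
    [0,0,0,0,0,0.1175,1],
    [0,0,0,0,0,0.1175,1],
  ],
)

```text
clock: 2.18
tcp_pos: [0.4587, 0.0514, 0.2797]
eef_rot: [[-0.535, 0.845, -0.0], [0.845, 0.535, -0.0], [0.0, -0.0, -1.0]]
ft_force: [-0.3, 1.3, 0.0]
gripper_width: 0.0913
```

Request:
arm_command(
  series=[
    [-2.3,-2.3,0.6,0,0,0,1],
    [-2.3,-2.3,0.6,0,0,0,1],
    [-2.3,-2.3,0.6,0,0,0,1],
    [-2.3,-2.3,1.2,0,0,0,1],
    [-2.3,-2.3,1.2,0,0,0,1],
    [-2.3,-2.3,1.3,0,0,0,1],
    [-2.2,-2.5,1.3,0,0,0,1],
    [0,0,1.2,0,0,0,1],
    [0,0,0,0,0,0,1],
  ],
)

```text
clock: 2.93
tcp_pos: [0.4063, -0.1719, 0.1979]
eef_rot: [[-0.537, 0.844, -0.003], [0.844, 0.537, 0.001], [0.003, -0.002, -1.0]]
ft_force: [-0.5, 1.3, -0.5]
gripper_width: 0.0908
```

```bash
python3 - <<'E'
from h import *
import cv2
n="scene"
p,d=cams.grab_frame(n); cv2.imwrite("pics/scene1.png",cv2.resize(p[110:310,180:420],(720,600)))
p,d=cams.grab_frame("top"); cv2.imwrite("pics/top1.png",cv2.resize(p[170:320,230:410],(720,600)))
s=r.get_state();R=s["eef_rot"];print(s["clock"],s["joints"],s["tcp_pos"],R); y=np.degrees(np.arctan2(R[1,1],R[0,1]));print(y,to([.408,-.1735,.123]),s["ft_force"],s["moment"])
E
```

```text
3.0333 [-0.4497 -0.0224  2.2469  0.0001  0.9182 -1.0193] [ 0.4078 -0.1709  0.1999] [[-0.5393  0.8421 -0.001 ]
 [ 0.8421  0.5393  0.0006]
 [ 0.001  -0.0005 -1.    ]]
32.633674549755185 [-0.2336 -0.1177  7.6856] [-0.216   0.4391  0.5709] [-0.057  -0.0055 -0.0073]
```

View pics/scene1.png

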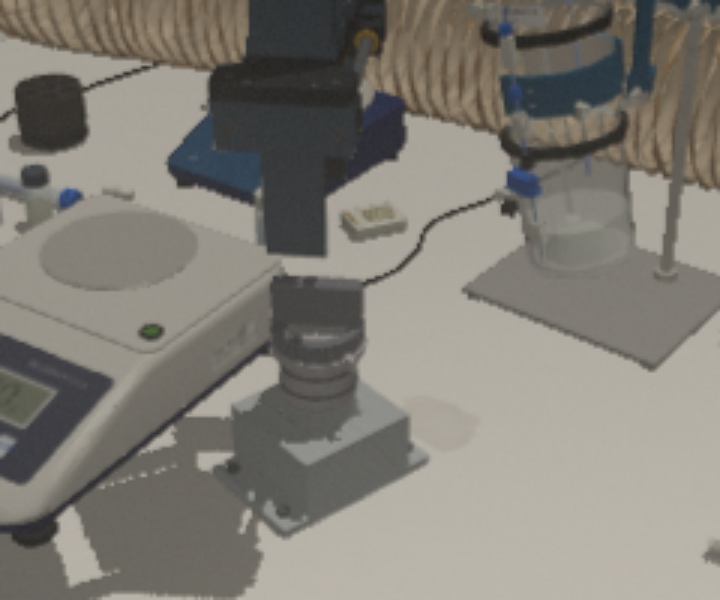

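The fingers are centred above the bar, with the bar top at (318,285) in the zoom. I'll descend 7.5 cm and close.

Request:
arm_command(
  series=[
    [-0.2,-0.1,1.5,0,0,0,1],
    [0,0,1.5,0,0,0,1],
    [0,0,1.5,0,0,0,1],
    [0,0,1.5,0,0,0,1],
    [0,0,1.0,0,0,0,1],
    [0,0,0.5,0,0,0,1],
    [0,0,0,0,0,0,1],
    [0,0,0,0,0,0,1],
  ],
  squeeze=30,
)

```text
clock: 3.7
tcp_pos: [0.4087, -0.1733, 0.1255]
eef_rot: [[-0.54, 0.842, 0.0], [0.842, 0.54, -0.0], [-0.0, 0.0, -1.0]]
ft_force: [-0.1, -0.5, 0.2]
gripper_width: 0.0911
```

Request:
arm_command(
  series=[
    [0,0,0,0,0,0,0.4],
    [0,0,0,0,0,0,0.4],
    [0,0,0,0,0,0,0.4],
    [0,0,0,0,0,0,0.2],
    [0,0,0,0,0,0,0.2],
    [0,0,0,0,0,0,0.0],
    [0,0,0,0,0,0,0.0],
    [0,0,0,0,0,0,0.0],
    [0,0,0,0,0,0,0.0],
    [0,0,0,0,0,0,0.0],
  ],
  squeeze=30,
)

```text
clock: 4.53
tcp_pos: [0.4083, -0.1734, 0.1249]
eef_rot: [[-0.54, 0.842, -0.0], [0.842, 0.54, 0.0], [0.0, -0.0, -1.0]]
ft_force: [0.3, 0.2, -0.7]
gripper_width: 0.0275
```

```bash
python3 - <<'E'
from h import *
import cv2
p,d=cams.grab_frame("scene"); cv2.imwrite("pics/scene2.png",cv2.resize(p[160:290,220:360],(640,594)))
s=r.get_state();R=s["eef_rot"];print(s["clock"],s["joints"],s["tcp_pos"]); y=np.degrees(np.arctan2(R[1,1],R[0,1]));print(y,s["gripper_width"],s["ft_force"],s["moment"])
E
```

```text
4.5833 [-0.4542  0.1155  2.28   -0.      0.7462 -1.0242] [ 0.4083 -0.1734  0.1249]
32.656216321101596 0.02355941840088467 [-0.1984  0.2233  0.5837] [-0.0571 -0.0001  0.0489]
```

View pics/scene2.png

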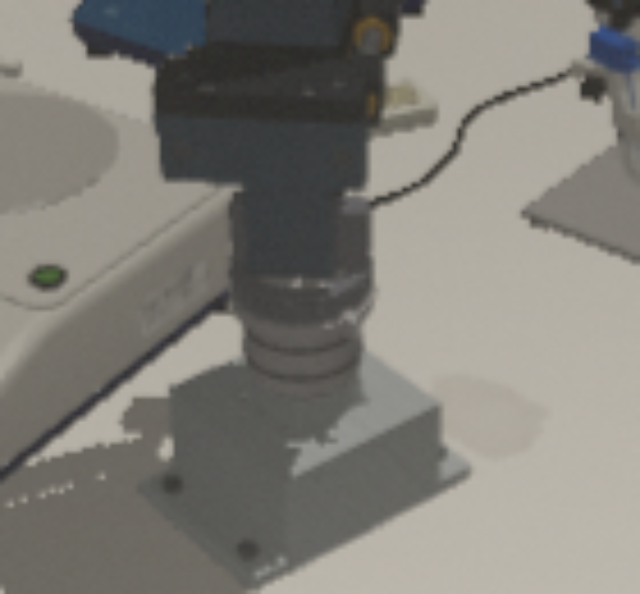

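The fingers straddle the bar at about (300,240) and are still closing (23.6 mm).

Request:
arm_command(
  series=[
    [0,0,0,0,0,0,0.0],
    [0,0,0,0,0,0,0.0],
    [0,0,0,0,0,0,0.0],
    [0,0,0,0,0,0,0.0],
    [0,0,0,0,0,0,0.0],
    [0,0,0,0,0,0,0.0],
  ],
  squeeze=30,
)

```text
clock: 5.08
tcp_pos: [0.4083, -0.1734, 0.1249]
eef_rot: [[-0.54, 0.842, -0.0], [0.842, 0.54, 0.0], [0.0, -0.0, -1.0]]
ft_force: [0.3, -0.2, -2.0]
gripper_width: 0.0141
```

Request:
arm_command(
  series=[
    [0,0,0,0,0,0.08,0.0],
    [0,0,0,0,0,0.08,0.0],
    [0,0,0,0,0,0.08,0.0],
    [0,0,0,0,0,0.08,0.0],
    [0,0,0,0,0,0.08,0.0],
    [0,0,0,0,0,0,0.0],
  ],
)

```text
clock: 5.58
tcp_pos: [0.4084, -0.1734, 0.1249]
eef_rot: [[-0.165, 0.986, 0.0], [0.986, 0.165, 0.0], [0.0, 0.0, -1.0]]
ft_force: [0.9, 1.2, -2.2]
gripper_width: 0.0139
```

```bash
cat > st.py <<'E'
from h import *
s=r.get_state();R=s["eef_rot"];print(s["clock"],s["joints"],s["tcp_pos"]); y=np.degrees(np.arctan2(R[1,1],R[0,1]));print(y,s["gripper_width"],s["ft_force"],s["moment"])
E
python3 st.py
```

```text
5.5833 [-0.4541  0.1155  2.2799  0.0003  0.746  -0.6205] [ 0.4084 -0.1734  0.1249]
9.518191731624738 0.01386221001094613 [ 0.9468  1.191  -2.1885] [ 0.0865 -0.1918  0.0426]
```

Request:
arm_command(
  series=[
    [0,0,0,0,0,0.07,0.0],
    [0,0,0,0,0,0.07,0.0],
    [0,0,0,0,0,0.07,0.0],
    [0,0,0,0,0,0.07,0.0],
    [0,0,0,0,0,0.04,0.0],
    [0,0,0,0,0,0,0.0],
  ],
)

```text
clock: 6.08
tcp_pos: [0.4084, -0.1734, 0.125]
eef_rot: [[0.149, 0.989, 0.0], [0.989, -0.149, -0.0], [0.0, 0.0, -1.0]]
ft_force: [1.4, 1.4, -1.7]
gripper_width: 0.0138
```

```bash
python3 st.py
```

```text
6.0833 [-0.4542  0.1154  2.2799  0.0002  0.7459 -0.3049] [ 0.4084 -0.1734  0.125 ]
-8.56112351330941 0.013844283819048318 [ 1.3957  1.4387 -1.6638] [ 0.1971 -0.4132 -0.0482]
```

Request:
arm_command(
  series=[
    [0,0,0,0,0,0.03,0.0],
    [0,0,0,0,0,0.03,0.0],
    [0,0,0,0,0,0,0.0],
  ],
)

```text
clock: 6.33
tcp_pos: [0.4085, -0.1734, 0.125]
eef_rot: [[0.207, 0.978, 0.0], [0.978, -0.207, -0.0], [0.0, 0.0, -1.0]]
ft_force: [2.3, 1.2, -2.6]
gripper_width: 0.014
```

```bash
python3 st.py
```

```text
6.3333 [-0.4541  0.1154  2.2799  0.0001  0.746  -0.2462] [ 0.4085 -0.1734  0.125 ]
-11.920041873700281 0.01402375146545196 [ 2.2584  1.1661 -2.5583] [ 0.2001 -0.474   0.0483]
```

Request:
arm_command(
  series=[
    [0,0,0,0,0,0.03,0.0],
    [0,0,0,0,0,0.0,0.0],
  ],
)

```text
clock: 6.5
tcp_pos: [0.4084, -0.1735, 0.125]
eef_rot: [[0.236, 0.972, 0.0], [0.972, -0.236, -0.0], [-0.0, 0.0, -1.0]]
ft_force: [2.1, 0.5, -1.4]
gripper_width: 0.0137
```

```bash
python3 st.py
```

```text
6.5 [-0.4542  0.1154  2.2799  0.0001  0.746  -0.216 ] [ 0.4084 -0.1735  0.125 ]
-13.647517345587701 0.013740705861576845 [ 2.1466  0.4554 -1.4468] [ 0.1679 -0.5446  0.002 ]
```

Request:
arm_command(
  series=[
    [0,0,0,0,0,0.02,0.0],
    [0,0,0,0,0,0.0,0.0],
  ],
)

```text
clock: 6.67
tcp_pos: [0.4085, -0.1735, 0.125]
eef_rot: [[0.257, 0.967, 0.0], [0.967, -0.257, -0.0], [-0.0, 0.0, -1.0]]
ft_force: [3.4, 1.2, -2.5]
gripper_width: 0.014
```

```bash
python3 st.py
```

```text
6.6667 [-0.4542  0.1154  2.2798  0.0001  0.7459 -0.1947] [ 0.4085 -0.1735  0.125 ]
-14.871901409742856 0.014044661160198616 [ 3.4228  1.2089 -2.4786] [ 0.299 -0.745  0.114]
```

Request:
arm_command(
  series=[
    [0,0,0,0,0,0.02,0.0],
    [0,0,0,0,0,0.0,0.0],
  ],
)

```text
clock: 6.83
tcp_pos: [0.4086, -0.1734, 0.125]
eef_rot: [[0.277, 0.961, 0.001], [0.961, -0.277, -0.0], [0.0, 0.001, -1.0]]
ft_force: [4.3, 2.9, -2.8]
gripper_width: 0.0138
```

```bash
python3 st.py
```

```text
6.8333 [-0.4541  0.1154  2.2798  0.0004  0.7458 -0.1733] [ 0.4086 -0.1734  0.125 ]
-16.101352692860985 0.013779685514186455 [ 4.3223  2.8523 -2.8153] [ 0.6228 -1.1525  0.2026]
```

Request:
arm_command(
  series=[
    [0,0,0,0,0,0.02,0.0],
    [0,0,0,0,0,0.0,0.0],
  ],
)

```text
clock: 7.0
tcp_pos: [0.4086, -0.1734, 0.125]
eef_rot: [[0.296, 0.955, 0.001], [0.955, -0.296, -0.0], [-0.0, 0.001, -1.0]]
ft_force: [5.0, 2.3, -2.4]
gripper_width: 0.0137
```

```bash
python3 st.py
```

```text
7.0 [-0.454   0.1154  2.2797 -0.      0.7459 -0.1537] [ 0.4086 -0.1734  0.125 ]
-17.202019217674 0.013680592329976026 [ 4.9566  2.3224 -2.4301] [ 0.6484 -1.0051  0.7506]
```

The moment about z has risen to 0.75 N m after a total turn of 50°, so the ring is at its hard stop. That matches the expected lock plus the socket play. I'll hold, ease back slightly, grip harder and lift a little.

Request:
arm_command(
  series=[
    [0,0,0,0,0,0,0],
    [0,0,0,0,0,0,0],
    [0,0,0,0,0,0,0],
    [0,0,0,0,0,-0.02,0],
    [0,0,0,0,0,0,0],
    [0,0,0,0,0,0,0],
  ],
  squeeze=55,
)

```text
clock: 7.5
tcp_pos: [0.4086, -0.1734, 0.1251]
eef_rot: [[0.276, 0.961, 0.001], [0.961, -0.276, 0.0], [0.0, 0.001, -1.0]]
ft_force: [4.8, 3.1, -2.5]
gripper_width: 0.0135
```

```bash
python3 st.py; python3 - <<'E'
from h import *
import cv2
p,d=cams.grab_frame("top"); cv2.imwrite("pics/top3.png",cv2.resize(p[190:300,270:390],(654,600)))
E
```

```text
7.5 [-0.454   0.1154  2.2797  0.0005  0.7458 -0.1744] [ 0.4086 -0.1734  0.1251]
-16.041518573100138 0.013450329975913021 [ 4.8443  3.0517 -2.5321] [ 0.6555 -1.1665  0.2095]
```

Request:
arm_command(
  series=[
    [0,0,-0.3,0,0,0,0],
    [0,0,-0.4,0,0,0,0],
    [0,0,-0.4,0,0,0,0],
    [0,0,-0.4,0,0,0,0],
    [0,0,0,0,0,0,0],
  ],
)

```text
clock: 7.97
tcp_pos: [0.4086, -0.1735, 0.1405]
eef_rot: [[0.276, 0.961, 0.001], [0.961, -0.276, -0.0], [0.0, 0.001, -1.0]]
ft_force: [3.0, 2.9, 0.7]
gripper_width: 0.0138
```

```bash
python3 st.py; python3 - <<'E'
from h import *
import cv2
p,d=cams.grab_frame("scene"); cv2.imwrite("pics/scene3.png",cv2.resize(p[160:290,220:360],(640,594)))
E
```

```text
7.9667 [-0.4541  0.0853  2.2744  0.0003  0.7812 -0.1742] [ 0.4086 -0.1735  0.1405]
-16.050014237825533 0.013769503220476756 [2.9913 2.8905 0.7254] [ 0.7125 -0.8368  0.1524]
```

View pics/scene3.png

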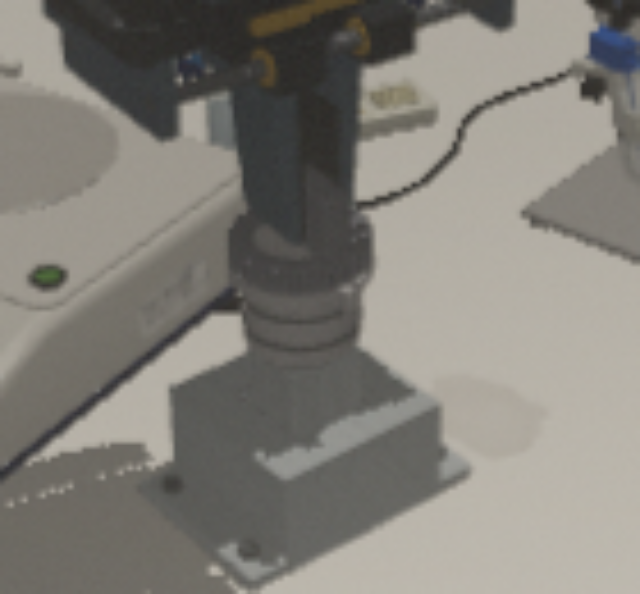

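The cartridge rises with the gripper (housing edge moved from row 380 to 350). I'll continue straight up.

Request:
arm_command(
  series=[
    [0,0,-0.6,0,0,0,0],
    [0,0,-0.6,0,0,0,0],
    [0,0,-0.6,0,0,0,0],
    [0,0,-0.6,0,0,0,0],
    [0,0,-0.6,0,0,0,0],
    [0,0,-0.6,0,0,0,0],
    [0,0,-0.6,0,0,0,0],
    [0,0,-0.6,0,0,0,0],
    [0,0,0,0,0,0,0],
    [0,0,0,0,0,0,0],
  ],
)

```text
clock: 8.85
tcp_pos: [0.4084, -0.1735, 0.1882]
eef_rot: [[0.276, 0.961, 0.0], [0.961, -0.276, -0.0], [-0.0, 0.001, -1.0]]
ft_force: [-0.1, 0.2, -2.7]
gripper_width: 0.0136
```

```bash
python3 st.py; python3 - <<'E'
from h import *
import cv2
p,d=cams.grab_frame("scene"); cv2.imwrite("pics/scene4.png",cv2.resize(p[130:290,200:380],(675,600)))
W=cloud("scene",d)[130:290,200:380].reshape(-1,3)
s=W[(np.hypot(W[:,0]-.40,W[:,1]+.18)<.045)&(W[:,2]>.055)];
for z in np.arange(.055,.22,.01):
    q=s[(s[:,2]>z)&(s[:,2]<z+.01)]
    if len(q)>3: print(z.round(3),len(q),q.mean(0), np.ptp(q@np.array([.6,-.8,0])))
E
```

```text
8.85 [-0.4543 -0.0012  2.2519 -0.0001  0.8903 -0.1742] [ 0.4084 -0.1735  0.1882]
-16.04398915998746 0.01363572832688661 [-0.1219  0.2485 -2.6737] [-0.108   0.0615  0.0262]
0.065 25 [ 0.3989 -0.1835  0.0734] 0.04505597215052293
0.075 107 [ 0.3981 -0.1826  0.0801] 0.047079538750443795
0.085 104 [ 0.3979 -0.1831  0.0899] 0.04669762740498745
0.095 111 [ 0.3982 -0.1828  0.0997] 0.04846252565525144
0.105 115 [ 0.3981 -0.1825  0.11  ] 0.048226558276756704
0.115 103 [ 0.3985 -0.1839  0.1195] 0.04792658208234224
0.125 77 [ 0.3936 -0.1867  0.1311] 0.04915059458792814
0.135 121 [ 0.393  -0.1866  0.1399] 0.04851475021194068
0.145 121 [ 0.3919 -0.1858  0.1499] 0.048118208457610945
0.155 85 [ 0.389  -0.1888  0.1613] 0.05814954301772546
0.165 178 [ 0.3915 -0.1898  0.1698] 0.06110586026435105
0.175 283 [ 0.3968 -0.1803  0.1791] 0.05926165001547523
0.185 90 [ 0.3962 -0.1874  0.1902] 0.04472210041324587
0.195 123 [ 0.3953 -0.1844  0.1998] 0.04567703402582324
0.205 183 [ 0.4009 -0.1845  0.2101] 0.04760961492675031
0.215 128 [ 0.4019 -0.1796  0.22  ] 0.048517149497850354
```

View pics/scene4.png

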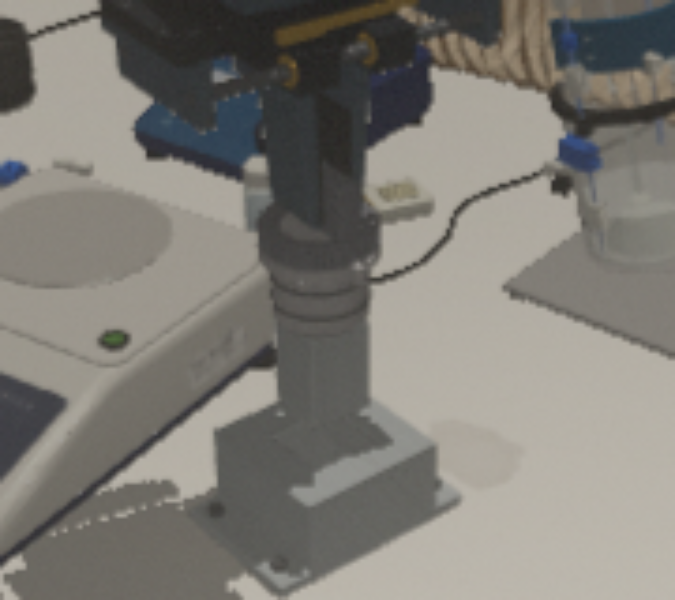

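The picture shows the cartridge upright with the shank foot at about (320,410), just above the socket; the depth gives a foot z of ≈0.073. The lateral force is gone and the vertical force is −2.7 N, which is its weight. Before tilting I'll work out the arm's reach and the clearance to the condenser.

```bash
python3 - <<'E'
from h import *
D=np.array([[.3794,2.1141,.6997,.2134],[.0262,2.0017,.5464,.3101],[-.0996,2.0539,.4616,.2802],[.1155,2.3955,.4436,.1249],[-.0012,2.2507,.4437,.1882]])
A=[];b=[]
for q,s,x,z in D:
    A+=[[1,np.sin(q),np.sin(s),0],[0,np.cos(q),np.cos(s),1]];b+=[x,z]
sol,res,rk,sv=np.linalg.lstsq(np.array(A),np.array(b),rcond=None);print(sol,res,sv)
z=np.load("scene0.npz");W=np.vstack([cloud(n,np.load(n+"0.npz")["d"])[np.load(n+"0.npz")["d"]>0] for n in("scene","top")])
m=(W[:,0]>.5)&(W[:,0]<1)&(W[:,1]<.1)&(W[:,1]>-.4)
for h in np.arange(.15,.55,.05):
    q=W[m&(W[:,2]>h)&(W[:,2]<h+.05)]
    if len(q): print(h,len(q),q.min(0)[:2],np.percentile(q[:,0],2),q.max(0)[:2])
E
```

```text
[-0.0214  0.5459  0.6034  0.0199] [0.0002] [3.5124 2.7461 0.2709 0.2196]
0.15 3325 [ 0.6617 -0.3996] 0.6659539358365351 [0.9966 0.0999]
0.2 1778 [ 0.6558 -0.2618] 0.6606489934111484 [ 0.7662 -0.0734]
0.25 4190 [ 0.6606 -0.3382] 0.6674628897081736 [ 0.7859 -0.0774]
0.30000000000000004 891 [ 0.6668 -0.341 ] 0.6802870901539342 [ 0.7653 -0.1267]
0.3500000000000001 213 [ 0.7533 -0.2496] 0.7543602593420586 [ 0.7652 -0.239 ]
0.40000000000000013 245 [ 0.7535 -0.25  ] 0.7545951718594164 [ 0.7675 -0.2388]
0.45000000000000007 174 [ 0.7529 -0.2499] 0.7541858528734957 [ 0.7661 -0.2387]
```

Request:
arm_command(
  series=[
    [0,0,-1.2,0,0,0,0],
    [0,0,-1.4,0,0,0,0],
    [0,0,-1.4,0,0,0,0],
    [0,0,-1.4,0,0,0,0],
    [0,0,-1.4,0,0,0,0],
    [0,0,-1.2,0,0,0,0],
    [0,0,0,0,0,0,0],
  ],
)

```text
clock: 9.48
tcp_pos: [0.4091, -0.1738, 0.2696]
eef_rot: [[0.276, 0.961, 0.002], [0.961, -0.276, -0.001], [-0.0, 0.002, -1.0]]
ft_force: [0.8, 0.7, -1.5]
gripper_width: 0.0141
```

The fit gives about 0.4 m from wrist to TCP. Tipping with the wrist straight out would bring it near the condenser rod (0.755,-0.245). I'll yaw 0.8 rad counter-clockwise first, so the wrist leans over the free area to the left, then tip about the tool x axis, which the flat pads resist best.

Request:
arm_command(
  series=[
    [0,0,0,0,0,-0.05,0],
    [0,0,0,0,0,-0.1,0],
    [0,0,0,0,0,-0.1,0],
    [0,0,0,0,0,-0.1,0],
    [0,0,0,0,0,-0.1,0],
    [0,0,0,0,0,-0.1,0],
    [0,0,0,0,0,-0.1,0],
    [0,0,0,0,0,-0.1,0],
    [0,0,0,0,0,-0.05,0],
    [0,0,0,0,0,0,0],
  ],
  squeeze=60,
)

```text
clock: 10.32
tcp_pos: [0.4079, -0.1732, 0.2668]
eef_rot: [[-0.499, 0.867, -0.001], [0.867, 0.499, 0.001], [0.001, -0.001, -1.0]]
ft_force: [0.1, -0.0, -2.5]
gripper_width: 0.0137
```

Request:
arm_command(
  series=[
    [0,0,0,0.03,0,0,0],
    [0,0,0,0.06,0,0,0],
    [0,0,0,0.06,0,0,0],
    [0,0,0,0.06,0,0,0],
    [0,0,0,0.05,0,0,0],
    [0,0,0,0,0,0,0],
  ],
)

```text
clock: 10.82
tcp_pos: [0.4086, -0.173, 0.2669]
eef_rot: [[-0.496, 0.838, -0.226], [0.868, 0.479, -0.129], [0.001, -0.26, -0.966]]
ft_force: [-0.8, 0.2, -3.5]
gripper_width: 0.0136
```

```bash
python3 st.py; python3 - <<'E'
from h import *
import cv2
print(r.get_state()["eef_rot"])
p,d=cams.grab_frame("scene"); cv2.imwrite("pics/scene5.png",p)
E
```

```text
10.8167 [-0.3344 -0.0188  2.1224 -0.2097  1.2208 -0.7634] [ 0.4086 -0.173   0.2669]
29.752577378778344 0.01358911074053913 [-0.7617  0.1734 -3.546 ] [ 0.1635 -0.2071 -0.0642]
[[-0.4961  0.8383 -0.226 ]
 [ 0.8683  0.4792 -0.1285]
 [ 0.0006 -0.26   -0.9656]]
```

View pics/scene5.png

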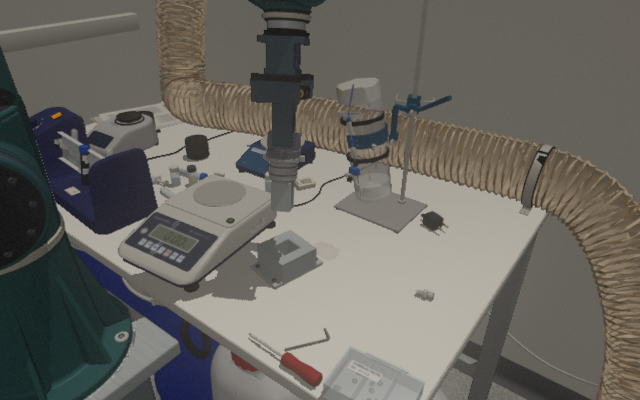

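The picture shows the cartridge at (283,180) hanging in the fingers clear of the dock, tilting with the tool, and the wrist well away from the condenser. I'll continue to 45°.

Request:
arm_command(
  series=[
    [0,0,0,0.04,0,0,0],
    [0,0,0,0.06,0,0,0],
    [0,0,0,0.06,0,0,0],
    [0,0,0,0.06,0,0,0],
    [0,0,0,0.06,0,0,0],
    [0,0,0,0.06,0,0,0],
    [0,0,0,0.06,0,0,0],
    [0,0,0,0.06,0,0,0],
    [0,0,0,0.05,0,0,0],
    [0,0,0,0,0,0,0],
  ],
)

```text
clock: 11.7
tcp_pos: [0.408, -0.1732, 0.2666]
eef_rot: [[-0.496, 0.622, -0.606], [0.868, 0.357, -0.345], [0.002, -0.697, -0.717]]
ft_force: [-0.1, 0.7, -3.2]
gripper_width: 0.0142
```

Request:
arm_command(
  series=[
    [0,0,0,0,0,0,0],
    [0,0,0,0,0,0,0],
    [0,0,0,0,0,0,0],
    [0,0,0,0,0,0,0],
  ],
)

```text
clock: 12.03
tcp_pos: [0.4082, -0.1736, 0.2682]
eef_rot: [[-0.496, 0.624, -0.603], [0.868, 0.357, -0.345], [-0.0, -0.695, -0.719]]
ft_force: [-0.4, 0.8, -2.4]
gripper_width: 0.0137
```

```bash
python3 st.py; python3 - <<'E'
from h import *
import cv2
s=r.get_state();print(s["eef_rot"],s["qd"])
p,d=cams.grab_frame("scene"); cv2.imwrite("pics/scene6.png",p);cv2.imwrite("pics/z6.png",cv2.resize(p[90:250,180:360],(675,600),interpolation=cv2.INTER_CUBIC))
np.savez("s6.npz",p=p,d=d)
p,d=cams.grab_frame("top"); cv2.imwrite("pics/top6.png",p);np.savez("t6.npz",p=p,d=d)
R=s["eef_rot"];f=s["tcp_pos"]+R[:,2]*.115;print("foot est",f,"center",f-R[:,2]*.07)
E
```

```text
12.0333 [-0.1813  0.2135  1.9996 -0.4648  1.5652 -0.5422] [ 0.4082 -0.1736  0.2682]
29.73601892739797 0.013696596601995664 [-0.4025  0.7535 -2.3827] [ 0.3925 -0.7061  0.0487]
[[-0.4964  0.6244 -0.6031]
 [ 0.8681  0.3567 -0.3452]
 [-0.0004 -0.6949 -0.7191]] [ 0.0013  0.0042 -0.0019 -0.0016  0.0037  0.0014]
foot est [ 0.3388 -0.2133  0.1855] center [ 0.381  -0.1891  0.2359]
```

View pics/scene6.png

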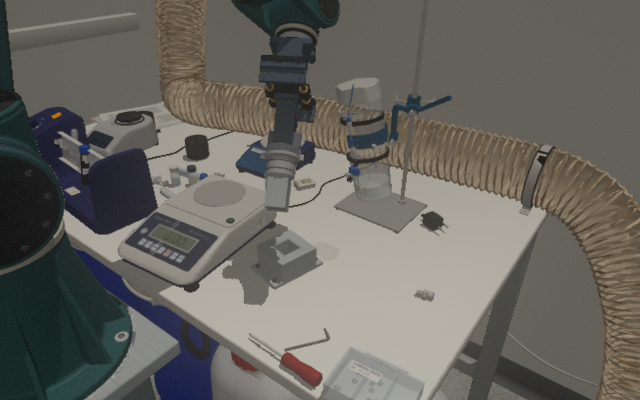

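View pics/z6.png

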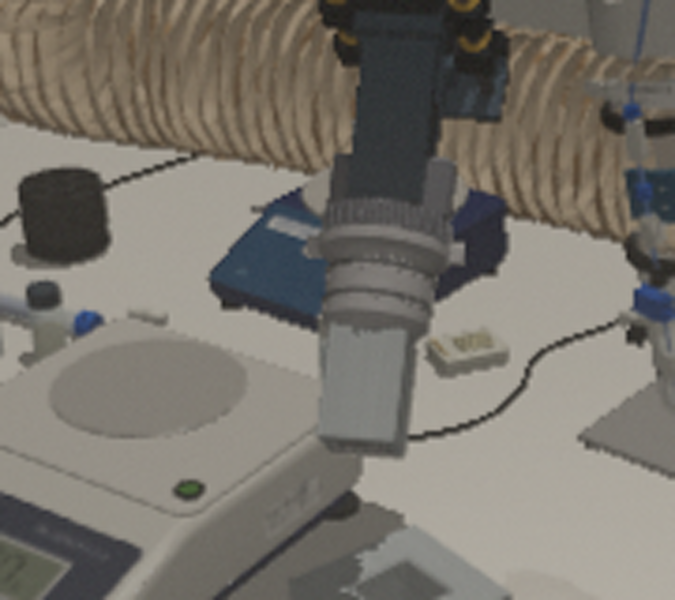

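View pics/top6.png

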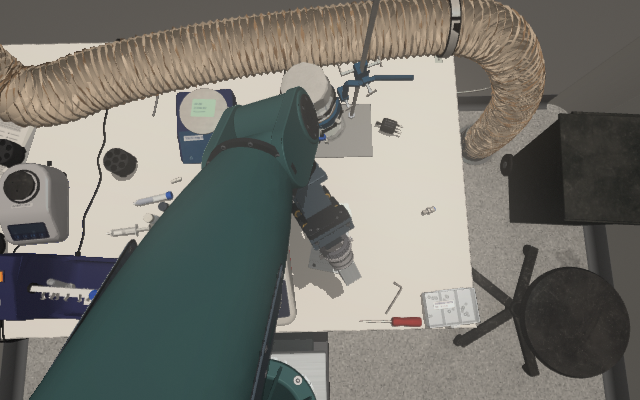

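The zoom shows the two ribs at (315,245) and (457,253) in line with the bar ends at (340,180) and (440,185), so the ring is locked. The cartridge is tipped and far from the dock. Finally, I'll measure the tilt and foot height from depth.

```bash
python3 - <<'E'
from h import *
z=np.load("s6.npz");W=cloud("scene",z["d"])
q=W[176:207,267:289].reshape(-1,3);q=q[q[:,2]>.15]
c=np.median(q,0);_,s,V=np.linalg.svd(q-c)if 0 else np.linalg.svd(q-c,full_matrices=False)
print(len(q),c,s,V)
a=V[0]*np.sign(V[0][2]);n=V[2];R=r.get_state()["eef_rot"]
print("tilt tool",np.degrees(np.arccos(-R[2,2])),"min shank z",q[:,2].min())
print("normal of shank face vs tool z (deg from perpendicular)",90-np.degrees(np.arccos(abs(n@R[:,2]))))
b=np.load("scene0.npz")["p"].astype(int);k=np.abs(b-z["p"]).sum(2)
print("fitting region change",k[285:303,412:437].max())
E
```

```text
680 [ 0.3467 -0.2121  0.2158] [1.3776 0.3866 0.2735] [[-0.6486 -0.5907  0.48  ]
 [ 0.3828  0.2919  0.8765]
 [-0.6579  0.7523  0.0367]]
tilt tool 44.04863851449759 min shank z 0.18309274404393994
normal of shank face vs tool z (deg from perpendicular) 6.351134236766157
fitting region change 19
```

```bash
python3 - <<'E'
from h import *
W=cloud("scene",np.load("s6.npz")["d"]).reshape(-1,3);st=r.get_state();R=st["eef_rot"];t=st["tcp_pos"]
L=(W-t)@R
m=(L[:,2]>.07)&(L[:,2]<.112)&(np.abs(L[:,:2]).max(1)<.03);q=W[m];c=q.mean(0)
for it in range(4):
    _,s,V=np.linalg.svd(q-c,full_matrices=False);n=V[2];q=q[abs((q-c)@n)<.004];c=q.mean(0)
print(len(q),n,"deg off perp to tool z",90-np.degrees(np.arccos(abs(n@R[:,2]))))
cyl=(np.abs(L[:,:2]).max(1)<.035)&(L[:,2]>.05)&(L[:,2]<.16);print("foot end along tool z",np.percentile(L[cyl][:,2],[95,99,100]),"lowest z",W[cyl][:,2].min())
for a in np.arange(.04,.115,.01):
    k=(np.abs(L[:,:2]).max(1)<.036)&(abs(L[:,2]-a)<.005);print(a.round(3),k.sum(),(L[k].min(0)[:2]+L[k].max(0)[:2])/2,np.ptp(L[k][:,:2],axis=0))
E
```

```text
320 [ 0.5592  0.4664 -0.6854] deg off perp to tool z 0.3400735637147818
foot end along tool z [0.1162 0.1169 0.1175] lowest z 0.17268202362117602
0.04 174 [-0.0012 -0.0086] [0.0491 0.0328]
0.05 170 [-0.0008 -0.0091] [0.0495 0.0344]
0.06 184 [-0.0011 -0.0091] [0.0477 0.0329]
0.07 140 [-0.0002 -0.0011] [0.0364 0.0355]
0.08 143 [-0.0004 -0.0008] [0.0362 0.0373]
0.09 143 [-0.0006 -0.0013] [0.0361 0.0377]
0.1 142 [-0.0004 -0.0019] [0.0361 0.0358]
0.11 146 [-0.0004 -0.0004] [0.0359 0.0394]
```

```bash
python3 -c "
from workcell import r
print(r.get_state()['clock']);print(r.finish_job())"
```

```text
12.1333
the job is handed in; nothing more can be done
None
```

The job is handed in at 12.1 s of the 45 s allowed. The cartridge is held at rest in the air, tipped about 44° with the ring locked. `finish_job` gave no verdict.

**What I did:** I gripped the bar and turned it about 50° clockwise with the cartridge seated, until the moment rose to 0.75 N m at the hard stop. I then drew the cartridge straight up until its foot was clear of the socket (foot about 73 mm above the table). I raised it further and yawed it so the wrist stayed away from the condenser stand. Last, I tipped it about the tool's x axis.

**Last checks:**
- **Tilt:** 44° from the tool pose. A plane fitted to the shank in the depth image lay within 0.4° of the tool axis.
- **Foot height:** the foot's centre is about 185 mm above the table and its lowest corner about 173 mm.
- **Position:** the cartridge's centre is about 3 cm from the dock's centre seen from above. The picture shows the dock empty and clear.
- **Ring:** the bar lines up with the two ribs in the picture, and the shank sides are square to the jaws.
- **At rest:** joint speeds are near zero, and the grip is set to 60 N on the 13.7 mm opening.

**Failed or not checked:** my first plane fit was off by 6° because background points got in, and I redid it. The image area around one small fitting-like item did not change. I did not measure the vial or the valve module again, but the arm only passed above the table things.

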